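# Turn out two chocolates from a hinged mould

### The job

Swing the blue chocolate mould by its wooden knob right over on its hinge and let it fall upside down with a rap, so that both stuck chocolates come loose and drop into the white tray. Then swing the empty mould back over to lie where it started, leaving both chocolates in the tray.

Things in the scene. Friction and masses are not known exactly. Their poses are not given: they have to be found in the camera images.
- mould (a joint): Hinge angle of the blue mould (0.3 kg, swings freely): 0 as it starts, mouth up on the left half of its base; 1.57 upright; 3.14 (its stop) upside down over the white tray. Let go past upright it falls over by itself. Springy lips hold the chocolates: set down gently they stay stuck; let go at 1.8 to 2.0 rad, the rap at the stop frees them. If one sticks, lift to there and drop again.
- knob (a point): Centre of the wooden knob on the mould's free edge, 145 mm from the hinge: a barrel 22 mm thick, 36 mm long parallel to the hinge, on an 8 mm stem. Grip its two flat ends from above (fingers closing along the hinge axis): it turns between the fingers and falls free when they open. Nothing but the stem within 33 mm of it towards the mould. x along the hinge, y out from hinge to knob.
- hinge (a point): Middle of the hinge, 50 mm above the range top, on a fixed wooden base 120 x 270 x 12 mm. x: hinge axis (roughly away from the robot); y: horizontal, to the side where the mould starts. At hinge angle q the knob centre is 145 mm x cos q along this y and 145 mm x sin q above this point.
- tray (a point): Centre of the inner floor of the white catch tray, fixed on the right half of the base, 76 mm from the hinge, 15 mm above the range top; inside 106 mm along the hinge by 86 mm across, with a rim 9 mm high. Same axes as the hinge.
- choc_near_mid (a point): Centre of the chocolate in the cavity nearer the robot: a dark brown round, 36 mm across and 18 mm thick, 40 g.
- choc_far_mid (a point): Centre of the chocolate in the cavity further from the robot, the same in shape and size.
There are look-alikes about, which are no part of the job. Leave any orange look-alike of the part that bears choc_near_mid alone.

How it is judged:
On the way:
1. the mould lies upside down and both chocolates have dropped out of it into the tray (value of joint mould above 2.95 rad and z of each of choc_near_mid, choc_far_mid in the frame of tray below 0.021 m), for 0.2 s.
At the end, for the whole second after the job is handed in: The mould is back where it started (hinge below 0.15 rad) and the centres of both chocolates are inside the white tray (within its inner walls, less than 24 mm above its floor) (value of joint mould below 0.15 rad and z of choc_near_mid in the frame of tray between 0 and 0.024 m and z of choc_far_mid in the frame of tray between 0 and 0.024 m and x of choc_near_mid in the frame of tray between -0.053 and 0.053 m and y of choc_near_mid in the frame of tray between -0.043 and 0.043 m and x of choc_far_mid in the frame of tray between -0.053 and 0.053 m and y of choc_far_mid in the frame of tray between -0.043 and 0.043 m); the robot touches nothing.
It also fails if it takes over 54 s, if anything falls off the work surface, if the arm or the gripper's body presses on something with over 40 N, if the wrist force passes 120 N, or if a joint passes its speed limit or range.

### The arm

A 6-joint arm with a two-finger parallel gripper is mounted at the origin on a cart in front of the work surface, level with it; the furniture and walls round the work are solid. World frame = base frame: x ahead of the robot, y to its left, z up, the work surface at z = 0. Lengths are in m, angles in rad, forces in N, time in s.
With the tool pointing down it reaches from about 0.275 to 0.825 m from the base axis. Payload 4.9 kg.
Tool frame: the origin (TCP) lies at the very end of the fingers, on their centre line; the grasp point (between the pads) lies 19 mm behind it; z points along the fingers, y is the line along which they close (so a half turn about z gives the same grasp; the last joint's range is limited). The gripper opens to 85 mm and grips with 20 to 120 N. Pads are 22 mm wide; open, the fingers measure 114 mm over their backs; the gripper's body (76 mm by 85 mm) begins 54 mm behind the grasp point. The pads swing forward as they close: fully open they stand 13 mm farther back than shut.
Start: joints at [-1.3, 0.326, -0.193, 1.052, 0, 1.437], TCP at [0.217, -0.506, 0.231] pointing down, gripper open.
Joint ranges: [-2.65, 2.65], [-0.97, 1.79], [-1.3, 1.35], [-1.93, 2.1], [-1.47, 1.37], [-3.14, 3.14]. Speed limits (rad/s): [2.57, 2.57, 3.14, 3.14, 3.14, 3.14].

### API

Orientations are given as a unit quaternion [x, y, z, w].
In Python, from workcell import env, optics gives the robot as it stands. The module is installed in compiled form; this text tells all that it offers.
- The arm moves only by the shell command python3 -m jog 'ROWS' [FORCE]. ROWS is JSON, a list of rows, each an object of numbers: "gripper": the finger opening in mm, from 0 to 85.4; "dx", "dy", "dz": the shift along the tool's x, y, z in mm; "wx", "wy", "wz": the turn, a rotation vector about the tool's x, y, z in degrees. In form: [{"gripper": .., "dx": .., "dy": .., "dz": .., "wx": .., "wy": .., "wz": ..}, ...]. A call has 1 to 10 rows; each row is the pose to reach, as a shift and turn from the pose commanded when the call began, along the tool's axes at that moment; what a row does not reach only later rows make up. A row lasts 1/12 s, in which the tool goes at most 41.7 mm and 7.16 degrees, less where a joint would pass 70% of its speed; a pose out of reach is approached as far as the arm can. A call with a gripper value outside its range is refused whole. The fingers move at their own pace and stop on an object; FORCE is the grip in N (left out, the last holds). Time passes only in rows, so rows that repeat a pose let the fingers close. It gives the time, the measured TCP pose, the force, the opening and the grip force at its end, in the units of the state.
- env.read_state(): the state, without advancing time (a new reading comes with each control period).
- optics.capture(name): name is "scene" or "side" or "wrist"; returns a dict with "frame" (480x640x3 uint8, red, green, blue), "K" (3x3 intrinsics, pixels), "position" and "rotation" of the camera in the world. Camera axes: x right, y down, z forward; pixel columns grow to the right and rows downward; lengths in m; the calibration is good to about 2 mm. A picture is of the moment at which its call begins. There is no depth.
- env.finish_job(): hands the job in; it is judged then, once.
The state is a dict: "time_s": time; "joint_positions": joint angles; "joint_velocities": joint speeds; "joint_efforts": joint torques, N m; "tool_pos": TCP position; "eef_rot": TCP orientation; "contact_force": force on the tool from outside, world axes, zero at the start; "ft_torque": the same for the moment, N m; "width": finger opening in m; "finger_force": force on a finger pad.
Only numpy, scipy, OpenCV 4.12 (cv2) and the standard library are available. Lean on these libraries where they do the work, as an engineer would, in place of code of your own. Each camera call takes 0.05 s, during which the arm holds its last target. There are 200 camera calls.

## Working session

There is one attempt and no reset: what is moved stays moved. The work goes in short steps, Python scripts to look and compute and a shell command to move; the robot and the scene stay as the last step left them, time stands still between calls to the robot, and variables do not carry over. Pictures are saved under pics/ and viewed, at most 10 in all, crops included, and the job is handed in when it is done.

```bash
mkdir -p pics
python3 - <<'E'
from workcell import env, optics
import cv2, pickle
s=env.read_state(); print(s)
d={}
for n in("scene","side","wrist"):
    d[n]=optics.capture(n); cv2.imwrite(f"pics/{n}0.png",d[n]["frame"][:,:,::-1])
    print(n,d[n]["K"],d[n]["position"],d[n]["rotation"])
pickle.dump(d,open("d0.pkl","wb"))
E
```

```text
{'time_s': 0.0, 'joint_positions': array([-1.30022441e+00,  3.26922573e-01, -1.93553591e-01,  1.05198709e+00,
       -1.80309389e-05,  1.43664834e+00]), 'joint_velocities': array([ 0.00026248, -0.00098604, -0.00066325, -0.00018242,  0.00159579,
        0.0001951 ]), 'joint_efforts': array([-2.68916583e-04, -4.43393719e+01,  2.62442368e+01,  1.53454958e-02,
       -5.89818865e-05,  2.45041187e-07]), 'tool_pos': array([ 0.2164498 , -0.50501022,  0.23052492]), 'eef_rot': array([ 9.79594658e-01,  2.00981620e-01, -6.58024843e-05, -8.30908982e-04]), 'contact_force': array([-0.61489282,  0.24702617,  0.28941621]), 'ft_torque': array([ 0.0438515 ,  0.0009641 , -0.00828541]), 'finger_force': 0.0, 'width': 0.08533121694227111}
scene [[622.58257108   0.         321.43603457]
 [  0.         622.58257108 236.04676007]
 [  0.           0.           1.        ]] [0.12586664 0.55100796 0.54515977] [-0.32532655  0.82284459 -0.4347364   0.1676117 ]
side [[442.58588733   0.         320.53725822]
 [  0.         442.58588733 230.79855637]
 [  0.           0.           1.        ]] [0.45937115 0.65766267 0.60462163] [-0.08838051  0.89829719 -0.42851878  0.04028278]
wrist [[386.42772221   0.         327.24678187]
 [  0.         386.42772221 232.58812428]
 [  0.           0.           1.        ]] [ 0.27805494 -0.47899439  0.37248303] [ 0.82764189 -0.54570162 -0.07305957  0.10899973]
```

View pics/scene0.png

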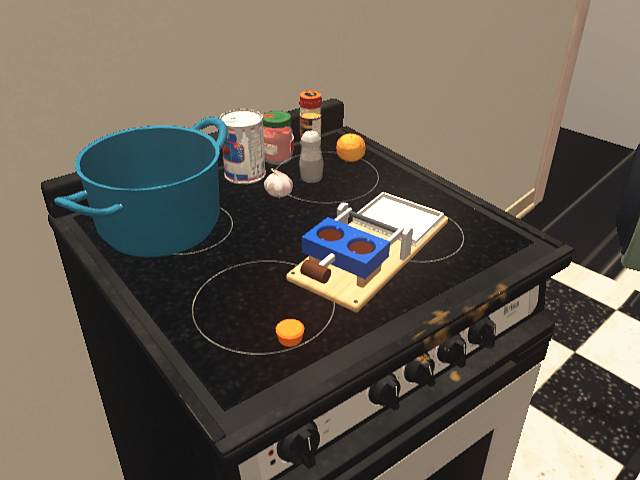

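View pics/side0.png

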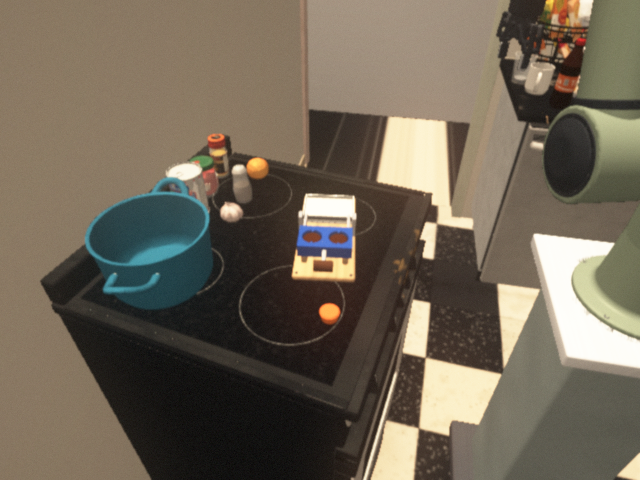

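The scene view shows the blue mould at about (345,245), its knob at (317,270), the white tray at (400,217) and the orange look-alike at (290,332). In the side view the knob is at (323,264). Next I'll use masks and triangulation.

```bash
cat > h.py <<'E'
import numpy as np, cv2
def ray(c,p):
    d=np.array(c["rotation"])@np.linalg.inv(c["K"])@np.array([p[0],p[1],1.]); return np.array(c["position"]),d/np.linalg.norm(d)
def plane(c,p,z):
    o,d=ray(c,p); return o+d*(z-o[2])/d[2]
def tri(c1,p1,c2,p2):
    o1,d1=ray(c1,p1);o2,d2=ray(c2,p2)
    A=np.stack([d1,-d2],1); t=np.linalg.lstsq(A,o2-o1,rcond=None)[0]
    a,b=o1+d1*t[0],o2+d2*t[1]; return (a+b)/2,np.linalg.norm(a-b)
def blobs(c,lo,hi,box,amin=20):
    m=cv2.inRange(cv2.cvtColor(c["frame"],cv2.COLOR_RGB2HSV),lo,hi); k=np.zeros_like(m); x0,y0,x1,y1=box; k[y0:y1,x0:x1]=m[y0:y1,x0:x1]
    n,l,s,ce=cv2.connectedComponentsWithStats(k); return [(s[i].tolist(),ce[i].round(1).tolist(),l==i) for i in range(1,n) if s[i,4]>=amin]
E
python3 - <<'E'
import pickle; from h import *
d=pickle.load(open("d0.pkl","rb"))
for n,box in(("scene",(270,180,460,315)),("side",(285,185,365,285))):
    c=d[n]; print(n)
    for nm,lo,hi in(("brown",(0,60,15),(14,255,130)),("wood",(10,40,140),(30,200,255)),("blue",(100,120,40),(130,255,255)),("white",(0,0,170),(180,40,255))):
        for s,ce,m in blobs(c,lo,hi,box):
            r=cv2.minAreaRect(np.argwhere(m)[:,::-1].astype(np.float32)); print(nm,s,ce,np.round(cv2.boxPoints(r)).tolist())
im=[cv2.resize(d["scene"]["frame"][185:315,270:460],None,fx=3.1,fy=3.1,interpolation=2), cv2.resize(d["side"]["frame"][185:285,290:360],None,fx=2.8*1.44,fy=4.03,interpolation=2)[:403]]
a=np.zeros((403,im[0].shape[1]+im[1].shape[1]+1,3),np.uint8)[:, :800]
print(a.shape,im[0].shape,im[1].shape)
h=min(403,im[0].shape[0]);b=im[0][:h]; k=800-b.shape[1]; a[:h,:b.shape[1]]=b; r=im[1][:, :k]; a[:r.shape[0],b.shape[1]:b.shape[1]+r.shape[1]]=r
cv2.imwrite("pics/crop0.png",a[:,:,::-1])
E
```

```text
scene
brown [368, 180, 9, 8, 29] [372.2, 182.6] [[367.0, 182.0], [373.0, 177.0], [378.0, 182.0], [372.0, 187.0]]
brown [377, 183, 22, 14, 93] [388.6, 188.7] [[376.0, 190.0], [379.0, 179.0], [401.0, 185.0], [398.0, 196.0]]
brown [358, 188, 22, 23, 67] [370.0, 197.5] [[354.0, 205.0], [376.0, 188.0], [380.0, 193.0], [358.0, 210.0]]
brown [418, 189, 11, 7, 20] [423.7, 191.8] [[418.0, 192.0], [424.0, 186.0], [429.0, 190.0], [423.0, 196.0]]
brown [408, 193, 14, 11, 33] [413.3, 199.4] [[406.0, 198.0], [410.0, 193.0], [422.0, 201.0], [418.0, 206.0]]
brown [303, 215, 25, 20, 40] [314.5, 224.4] [[302.0, 233.0], [327.0, 214.0], [327.0, 215.0], [303.0, 234.0]]
brown [318, 230, 25, 11, 196] [330.1, 234.7] [[318.0, 230.0], [342.0, 230.0], [342.0, 240.0], [318.0, 240.0]]
brown [413, 238, 33, 23, 260] [429.2, 251.0] [[411.0, 256.0], [440.0, 233.0], [451.0, 247.0], [422.0, 271.0]]
brown [348, 242, 26, 12, 193] [360.7, 247.6] [[348.0, 252.0], [349.0, 241.0], [374.0, 244.0], [373.0, 254.0]]
brown [436, 251, 10, 7, 23] [441.3, 254.7] [[436.0, 256.0], [444.0, 251.0], [446.0, 255.0], [438.0, 260.0]]
brown
[... 2724 characters left out ...]
0]]
wood [298, 193, 59, 34, 347] [329.8, 203.6] [[297.0, 223.0], [299.0, 191.0], [357.0, 195.0], [355.0, 226.0]]
wood [306, 215, 42, 12, 336] [326.0, 221.3] [[306.0, 225.0], [306.0, 215.0], [347.0, 216.0], [347.0, 227.0]]
wood [292, 235, 64, 46, 1378] [324.7, 267.0] [[292.0, 235.0], [355.0, 235.0], [355.0, 280.0], [292.0, 280.0]]
blue [297, 226, 55, 23, 655] [323.8, 237.5] [[297.0, 246.0], [298.0, 226.0], [351.0, 228.0], [350.0, 248.0]]
white [299, 197, 57, 31, 965] [328.9, 208.1] [[299.0, 198.0], [355.0, 197.0], [355.0, 227.0], [299.0, 228.0]]
white [322, 250, 4, 10, 34] [323.2, 254.3] [[322.0, 250.0], [325.0, 250.0], [325.0, 259.0], [322.0, 259.0]]
(403, 800, 3) (403, 589, 3) (403, 282, 3)
```

View pics/crop0.png

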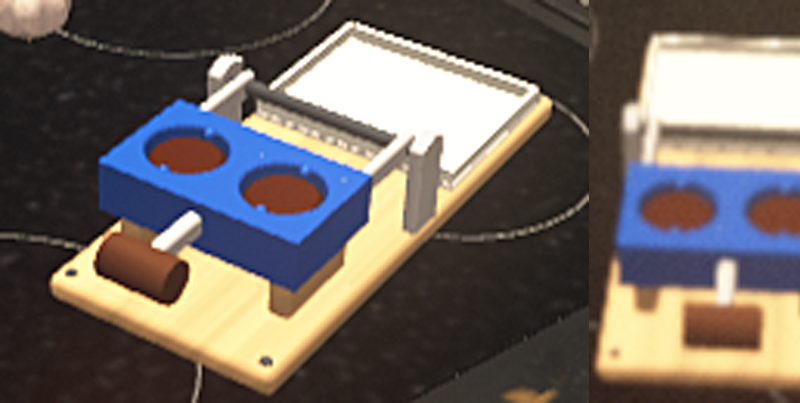

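The crop shows the knob centre at about (315.5,271.5) in scene and (323,265.8) in side, and the chocolates at (330,234.5)/(361,247.2). Triangulating now.

Run:
```python
import pickle; from h import *
np.set_printoptions(precision=4,suppress=True)
d=pickle.load(open("d0.pkl","rb")); S,D=d["scene"],d["side"]
P={}
for n,a,b in(("knob",(315.5,271.5),(323,265.8)),("far",(330.1,234.7),(311.7,236.6)),("near",(360.9,247.6),(337.9,237.9)),("tray",(401.2,217.1),(328.9,208.1))):
    P[n],e=tri(S,a,D,b); print(n,P[n],e, plane(S,a,P[n][2]), plane(D,b,P[n][2]))
for n,z in(("knob",.05),("near",.05),("far",.05),("tray",.017)): 
    a={"knob":((315.5,271.5),(323,265.8)),"far":((330.1,234.7),(311.7,236.6)),"near":((360.9,247.6),(337.9,237.9)),"tray":((401.2,217.1),(328.9,208.1))}[n]
    print(n,z,plane(S,a[0],z),plane(D,a[1],z))
# wood base corner estimates on top plane z=.012
for p in((287,276),(357,307),(448,214)): print(plane(S,p,.012))
f=P["near"]-P["far"]; print(np.degrees(np.arctan2(f[1],f[0])))
v=P["knob"]-P["tray"]; print("k-t",v,np.hypot(*v[:2]),np.degrees(np.arctan2(v[1],v[0])))
```

```text
Traceback (most recent call last):
  File "h.py", line 7, in tri
    o1,d1=ray(c1,p1);o2,d2=ray(c2,p2)
          ~~~^^^^^^^
  File "h.py", line 3, in ray
    d=np.array(c["rotation"])@np.linalg.inv(c["K"])@np.array([p[0],p[1],1.]); return np.array(c["position"]),d/np.linalg.norm(d)
      ~~~~~~~~~~~~~~~~~~~~~~~^~~~~~~~~~~~~~~~~~~~~~
ValueError: matmul: Input operand 1 has a mismatch in its core dimension 0, with gufunc signature (n?,k),(k,m?)->(n?,m?) (size 3 is different from 4)
```

Rotation is a quaternion.

```bash
sed -i 's/np.array(c\["rotation"\])@/R.from_quat(c["rotation"]).as_matrix()@/; 1a from scipy.spatial.transform import Rotation as R' h.py
python3 - <<'E'
import pickle; from h import *
np.set_printoptions(precision=4,suppress=True)
d=pickle.load(open("d0.pkl","rb")); S,D=d["scene"],d["side"]
P={}
Q=(("knob",(315.5,271.5),(323,265.8)),("far",(330.1,234.7),(311.7,236.6)),("near",(360.9,247.6),(337.9,237.9)),("tray",(401.2,217.1),(328.9,208.1)))
for (n,a,b),z in zip(Q,(.05,.05,.05,.017)):
    P[n],e=tri(S,a,D,b); print(n,P[n],e,"z fixed",plane(S,a,z),plane(D,b,z))
for p in((287,276),(357,307),(448,214)): print("base",plane(S,p,.012))
f=P["near"]-P["far"]; print(np.degrees(np.arctan2(f[1],f[0])))
v=P["knob"]-P["tray"]; print("k-t",v,np.hypot(*v[:2]),np.degrees(np.arctan2(v[1],v[0])))
s=__import__("workcell").env.read_state(); print(R.from_quat(s["eef_rot"]).as_matrix(), s["tool_pos"])
E
```

```text
knob [0.566  0.0838 0.0493] 0.0011132841221780222 z fixed [0.565  0.0852 0.05  ] [0.566  0.0837 0.05  ]
far [0.6011 0.0171 0.0579] 0.0013840523994971482 z fixed [0.6082 0.0095 0.05  ] [0.6034 0.0068 0.05  ]
near [0.551  0.0102 0.057 ] 0.0016437299350111178 z fixed [0.5565 0.0036 0.05  ] [0.5524 0.0006 0.05  ]
tray [ 0.5961 -0.1452  0.0122] 0.0011478502202174664 z fixed [ 0.5923 -0.1399  0.017 ] [ 0.5949 -0.1377  0.017 ]
base [0.6203 0.0839 0.012 ]
base [0.5079 0.0671 0.012 ]
base [ 0.5479 -0.2055  0.012 ]
-172.1542491681886
k-t [-0.0301  0.229   0.0371] 0.2309349672032916 97.49024744355623
[[ 0.9192  0.3938 -0.0004]
 [ 0.3938 -0.9192  0.0013]
 [ 0.0002 -0.0013 -1.    ]] [ 0.2165 -0.5051  0.2307]
```

Knob is at about (0.566,0.084,0.050), the hinge axis heads about 8°, and the hinge is near (0.586,-0.060). I'll move towards the knob and turn the tool so it closes along the hinge.

```bash
python3 -m jog '[{"gripper":85,"dx":20,"dy":-15,"dz":0,"wz":-4},{"gripper":85,"dx":50,"dy":-36,"dz":0,"wz":-10},{"gripper":85,"dx":80,"dy":-58,"dz":0,"wz":-17},{"gripper":85,"dx":112,"dy":-82,"dz":0,"wz":-24},{"gripper":85,"dx":144,"dy":-105,"dz":0,"wz":-31},{"gripper":85,"dx":176,"dy":-128,"dz":0,"wz":-38},{"gripper":85,"dx":208,"dy":-152,"dz":0,"wz":-45},{"gripper":85,"dx":240,"dy":-175,"dz":0,"wz":-52},{"gripper":85,"dx":272,"dy":-198,"dz":0,"wz":-59},{"gripper":85,"dx":304,"dy":-221,"dz":0,"wz":-66}]' 30
cat > w.py <<'E'
# remaining move of TCP to world target (x,y,z,yaw of tool y), in tool axes mm/deg
import sys; from h import *; from workcell import env
np.set_printoptions(precision=2,suppress=True)
t=list(map(float,sys.argv[1:])); s=env.read_state(); M=R.from_quat(s["eef_rot"]).as_matrix()
y=np.radians(t[3]); u=np.array([np.cos(y),np.sin(y),0]); z=np.array([0,0,-1.]); T=np.stack([np.cross(u,z),u,z],1)
print("t",s["time_s"],"pos",s["tool_pos"]*1e3,"F",s["contact_force"],"shift",M.T@(np.array(t[:3])-s["tool_pos"])*1e3,"turn",np.degrees(R.from_matrix(M.T@T).as_rotvec()))
E
python3 w.py .566 .084 .15 8
```

```text
t 0.15 pos [ 216.5  -505.14  230.68] F [ 0.74 -0.56 -0.9 ] shift [ 553.27 -403.77   81.29] turn [ -0.06  -0.06 -74.81]invalid input
```

```bash
python3 -m jog '[{"gripper":85,"dx":20,"dy":-15,"dz":0,"wx":0,"wy":0,"wz":-4},{"gripper":85,"dx":50,"dy":-36,"dz":0,"wx":0,"wy":0,"wz":-10},{"gripper":85,"dx":80,"dy":-58,"dz":0,"wx":0,"wy":0,"wz":-17},{"gripper":85,"dx":112,"dy":-82,"dz":0,"wx":0,"wy":0,"wz":-24},{"gripper":85,"dx":144,"dy":-105,"dz":0,"wx":0,"wy":0,"wz":-31},{"gripper":85,"dx":176,"dy":-128,"dz":0,"wx":0,"wy":0,"wz":-38},{"gripper":85,"dx":208,"dy":-152,"dz":0,"wx":0,"wy":0,"wz":-45},{"gripper":85,"dx":240,"dy":-175,"dz":0,"wx":0,"wy":0,"wz":-52},{"gripper":85,"dx":272,"dy":-198,"dz":0,"wx":0,"wy":0,"wz":-59},{"gripper":85,"dx":304,"dy":-221,"dz":0,"wx":0,"wy":0,"wz":-66}]' 30
python3 w.py .566 .084 .15 8
```

```text
time_s: 0.98
tool_pos: [0.4094, -0.1808, 0.2313]
eef_rot: [0.71, 0.704, 0.0, 0.0]
contact_force: [0.1, -0.7, 0.1]
width: 0.0851
finger_force: 0.0
t 0.9833 pos [ 409.45 -180.82  231.27] F [ 0.14 -0.69  0.15] shift [266.12 154.33  81.27] turn [ 0.    0.   -8.48]
```

```bash
python3 -m jog '[{"gripper":85,"dx":20,"dy":12,"dz":5,"wx":0,"wy":0,"wz":-1},{"gripper":85,"dx":50,"dy":29,"dz":12,"wx":0,"wy":0,"wz":-3},{"gripper":85,"dx":85,"dy":49,"dz":20,"wx":0,"wy":0,"wz":-4},{"gripper":85,"dx":120,"dy":70,"dz":28,"wx":0,"wy":0,"wz":-5},{"gripper":85,"dx":155,"dy":90,"dz":38,"wx":0,"wy":0,"wz":-6},{"gripper":85,"dx":190,"dy":110,"dz":48,"wx":0,"wy":0,"wz":-7},{"gripper":85,"dx":222,"dy":129,"dz":60,"wx":0,"wy":0,"wz":-8},{"gripper":85,"dx":248,"dy":144,"dz":70,"wx":0,"wy":0,"wz":-8.5},{"gripper":85,"dx":262,"dy":152,"dz":78,"wx":0,"wy":0,"wz":-8.5},{"gripper":85,"dx":266,"dy":154,"dz":81,"wx":0,"wy":0,"wz":-8.5}]'
python3 w.py .566 .084 .031 8
python3 - <<'E'
from workcell import optics
import cv2,pickle
c=optics.capture("wrist"); pickle.dump(c,open("w1.pkl","wb")); cv2.imwrite("pics/w1.png",c["frame"][:,:,::-1]); print(c["position"],c["rotation"])
E
```

```text
time_s: 1.82
tool_pos: [0.5669, 0.0833, 0.1485]
eef_rot: [0.657, 0.754, -0.0, -0.001]
contact_force: [-0.3, -0.6, 0.1]
width: 0.0849
finger_force: 0.0
t 1.8167 pos [566.87  83.32 148.54] F [-0.3  -0.55  0.15] shift [  0.73  -0.57 117.54] turn [-0.1  -0.03 -0.14]
[0.55907955 0.14885025 0.29045796] [0.98904409 0.06805099 0.0082253  0.13074098]
```

View pics/w1.png

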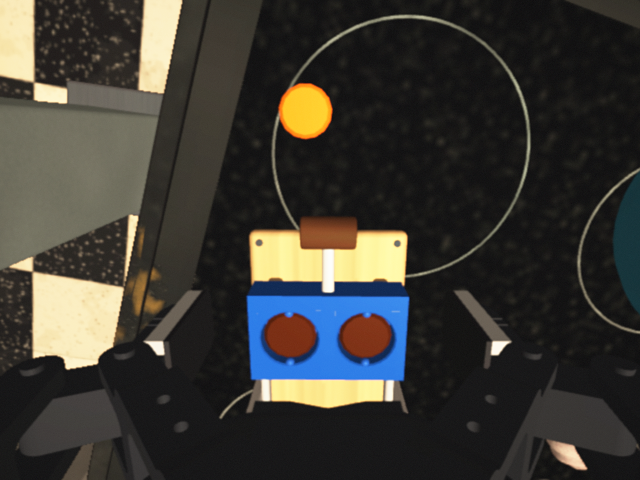

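The wrist view shows the knob at (328.5,232), square to the image and between the fingers, with the mould behind it. I'll check its position in this view and triangulate it with scene.

Run:
```python
import pickle; from h import *
np.set_printoptions(precision=4,suppress=True)
w=pickle.load(open("w1.pkl","rb")); d=pickle.load(open("d0.pkl","rb"))
b=[x[:2] for x in blobs(w,(0,60,15),(14,255,160),(285,205,370,255),100)]; print(b)
m=cv2.inRange(cv2.cvtColor(w["frame"],cv2.COLOR_RGB2HSV),(0,60,15),(14,255,160))
p=(328.5,232.3)
print(plane(w,p,.05),tri(w,p,d["scene"],(315.5,271.5)),tri(w,p,d["side"],(323,265.8)))
a,c=plane(w,(301,232),.055),plane(w,(356.5,234),.055);print(a,c,np.linalg.norm(a-c),np.degrees(np.arctan2(*(c-a)[[1,0]])))
a,c=plane(w,(250,250),.012),plane(w,(406,250),.012);print((a+c)/2,np.degrees(np.arctan2(*(c-a)[[1,0]])),np.linalg.norm(a-c))
for p in((290.5,336),(366.5,336)): print(plane(w,p,.055))
```

```text
[([299, 215, 71, 34, 1894], [328.2, 231.6])]
[0.5683 0.085  0.05  ] (array([0.5679, 0.0835, 0.0473]), np.float64(0.0019251845429125252)) (array([0.567 , 0.0851, 0.0511]), np.float64(0.002554288468098747))
[0.5509 0.0842 0.055 ] [0.5858 0.0877 0.055 ] 0.03505399673941438 5.74641320300708
[0.5713 0.0612 0.012 ] 7.888260127983609 0.11783570283909695
[0.5526 0.0105 0.055 ]
[0.6038 0.0176 0.055 ]
```

```bash
python3 -m jog '[{"gripper":85,"dx":1,"dy":1,"dz":20,"wx":0,"wy":0,"wz":0},{"gripper":85,"dx":1,"dy":1,"dz":50,"wx":0,"wy":0,"wz":0},{"gripper":85,"dx":1,"dy":1,"dz":80,"wx":0,"wy":0,"wz":0},{"gripper":85,"dx":1,"dy":1,"dz":104,"wx":0,"wy":0,"wz":0},{"gripper":85,"dx":1,"dy":1,"dz":116,"wx":0,"wy":0,"wz":0},{"gripper":30,"dx":1,"dy":1,"dz":116,"wx":0,"wy":0,"wz":0},{"gripper":30,"dx":1,"dy":1,"dz":116,"wx":0,"wy":0,"wz":0},{"gripper":30,"dx":1,"dy":1,"dz":116,"wx":0,"wy":0,"wz":0},{"gripper":30,"dx":1,"dy":1,"dz":116,"wx":0,"wy":0,"wz":0},{"gripper":30,"dx":1,"dy":1,"dz":116,"wx":0,"wy":0,"wz":0}]' 30
python3 w.py .5675 .0845 .032 8
```

```text
time_s: 2.7
tool_pos: [0.5674, 0.0815, 0.0362]
eef_rot: [0.658, 0.753, -0.0, 0.001]
contact_force: [-3.9, -1.4, 6.9]
width: 0.0352
finger_force: 30.5
t 2.7 pos [567.42  81.48  36.2 ] F [-3.86 -1.36  6.94] shift [2.99 0.49 4.19] turn [ 0.01  0.08 -0.33]
```

The knob is gripped (35 mm, 30 N). Swinging up to q=1.0.

```bash
python3 -m jog '[{"gripper":30,"dx":-1,"dy":0,"dz":-14,"wx":0,"wy":0,"wz":0},{"gripper":30,"dx":-3,"dy":0,"dz":-29,"wx":0,"wy":0,"wz":0},{"gripper":30,"dx":-6.5,"dy":0,"dz":-43,"wx":0,"wy":0,"wz":0},{"gripper":30,"dx":-11.5,"dy":0,"dz":-56.5,"wx":0,"wy":0,"wz":0},{"gripper":30,"dx":-18,"dy":0,"dz":-69.5,"wx":0,"wy":0,"wz":0},{"gripper":30,"dx":-25,"dy":0,"dz":-82,"wx":0,"wy":0,"wz":0},{"gripper":30,"dx":-34,"dy":0,"dz":-93.5,"wx":0,"wy":0,"wz":0},{"gripper":30,"dx":-44,"dy":0,"dz":-104,"wx":0,"wy":0,"wz":0},{"gripper":30,"dx":-55,"dy":0,"dz":-113.5,"wx":0,"wy":0,"wz":0},{"gripper":30,"dx":-67,"dy":0,"dz":-122,"wx":0,"wy":0,"wz":0}]' 30
python3 w.py .5675 .0845 .032 8
```

```text
time_s: 3.53
tool_pos: [0.576, 0.0154, 0.1571]
eef_rot: [0.658, 0.753, 0.0, -0.001]
contact_force: [0.5, -0.6, -7.2]
width: 0.0349
finger_force: 30.6
t 3.5333 pos [576.03  15.41 157.06] F [ 0.45 -0.58 -7.22] shift [ 69.48   0.9  125.14] turn [-0.04 -0.06 -0.29]
```

```bash
python3 -m jog '[{"gripper":30,"dx":-12.5,"dy":0,"dz":-7,"wx":0,"wy":0,"wz":0},{"gripper":30,"dx":-26,"dy":0,"dz":-13,"wx":0,"wy":0,"wz":0},{"gripper":30,"dx":-39.5,"dy":0,"dz":-18,"wx":0,"wy":0,"wz":0},{"gripper":30,"dx":-54,"dy":0,"dz":-21,"wx":0,"wy":0,"wz":0},{"gripper":30,"dx":-68,"dy":0,"dz":-22.5,"wx":0,"wy":0,"wz":0},{"gripper":30,"dx":-82.5,"dy":0,"dz":-23,"wx":0,"wy":0,"wz":0},{"gripper":30,"dx":-97,"dy":0,"dz":-22,"wx":0,"wy":0,"wz":0},{"gripper":30,"dx":-111,"dy":0,"dz":-19,"wx":0,"wy":0,"wz":0},{"gripper":30,"dx":-125,"dy":0,"dz":-15,"wx":0,"wy":0,"wz":0},{"gripper":30,"dx":-125,"dy":0,"dz":-15,"wx":0,"wy":0,"wz":0}]' 30
python3 w.py .586 -.06 .032 8
python3 - <<'E'
from workcell import optics
import cv2,pickle
c=optics.capture("scene"); cv2.imwrite("pics/s2.png",cv2.resize(c["frame"][100:340,240:500],None,fx=2,fy=2)[:,:,::-1])
E
```

```text
time_s: 4.37
tool_pos: [0.5929, -0.1122, 0.1711]
eef_rot: [0.659, 0.752, -0.002, 0.001]
contact_force: [-5.1, -0.3, 2.5]
width: 0.0356
finger_force: 31.2
t 4.3667 pos [ 592.94 -112.23  171.06] F [-5.06 -0.28  2.49] shift [ 53.07   0.18 138.91] turn [-0.09  0.16 -0.49]
```

View pics/s2.png

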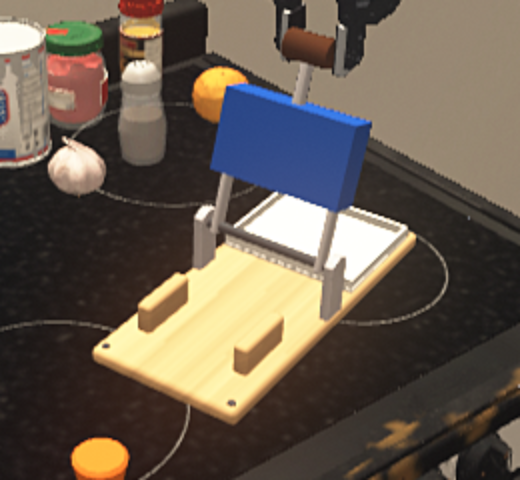

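The mould is past upright with its knob in the fingers, top centre of the crop, at q ≈ 1.94. Releasing.

```bash
python3 -m jog '[{"gripper":85,"dx":0,"dy":0,"dz":0,"wx":0,"wy":0,"wz":0},{"gripper":85,"dx":0,"dy":0,"dz":0,"wx":0,"wy":0,"wz":0},{"gripper":85,"dx":0,"dy":0,"dz":0,"wx":0,"wy":0,"wz":0},{"gripper":85,"dx":0,"dy":0,"dz":0,"wx":0,"wy":0,"wz":0},{"gripper":85,"dx":0,"dy":0,"dz":0,"wx":0,"wy":0,"wz":0},{"gripper":85,"dx":0,"dy":0,"dz":0,"wx":0,"wy":0,"wz":0},{"gripper":85,"dx":0,"dy":0,"dz":0,"wx":0,"wy":0,"wz":0},{"gripper":85,"dx":0,"dy":0,"dz":0,"wx":0,"wy":0,"wz":0},{"gripper":85,"dx":0,"dy":0,"dz":0,"wx":0,"wy":0,"wz":0},{"gripper":85,"dx":0,"dy":0,"dz":0,"wx":0,"wy":0,"wz":0}]'
python3 - <<'E'
from workcell import optics
import cv2,pickle,numpy as np
d={n:optics.capture(n) for n in("scene","side","wrist")}; pickle.dump(d,open("d3.pkl","wb"))
a=cv2.resize(d["scene"]["frame"][150:330,270:470],None,fx=2,fy=2); b=cv2.resize(d["wrist"]["frame"],(400,300)); 
o=np.zeros((360,800,3),np.uint8); o[:,:400]=a; o[:300,400:]=b
cv2.imwrite("pics/s3.png",o[:,:,::-1])
E
python3 w.py .6065 -.2035 .034 8
```

```text
time_s: 5.25
tool_pos: [0.5933, -0.108, 0.1713]
eef_rot: [0.658, 0.753, -0.0, 0.0]
contact_force: [-0.1, 0.5, 0.2]
width: 0.085
finger_force: 0.0
t 5.4 pos [ 593.33 -108.    171.28] F [-0.05 -0.78 -0.53] shift [-96.4    0.26 137.28] turn [ 0.   0.  -0.3]
```

View pics/s3.png

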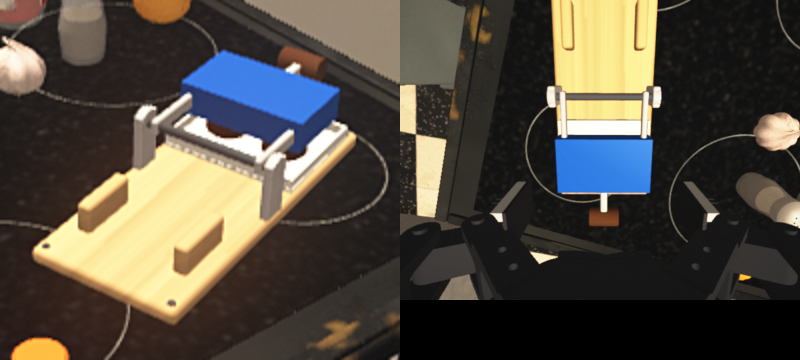

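The mould lies upside down with brown visible below it. I'll zoom in to check that both chocolates are flat in the tray, and locate the knob.

Run:
```python
import pickle; from h import *
np.set_printoptions(precision=4,suppress=True)
d=pickle.load(open("d3.pkl","rb"))
K={}
for n,box in(("scene",(395,160,440,195)),("wrist",(460,325,500,365)),("side",(300,170,360,200))):
    K[n]=[x[1] for x in blobs(d[n],(0,60,15),(14,255,160),box,40)]; print(n,[x[:2] for x in blobs(d[n],(0,60,15),(14,255,160),box,40)])
if K["scene"] and K["wrist"]: print(tri(d["scene"],K["scene"][0],d["wrist"],K["wrist"][0]))
print(plane(d["wrist"],K["wrist"][0],.05))
a=cv2.resize(d["scene"]["frame"][190:250,345:450],None,fx=6,fy=6,interpolation=2)
cv2.imwrite("pics/s3z.png",cv2.convertScaleAbs(a,alpha=1.5)[:,:,::-1])
```

```text
scene [([408, 172, 26, 19, 273], [421.3, 180.6])]
wrist []
side [([300, 170, 60, 30, 801], [331.5, 178.8])]Traceback (most recent call last):
  File "<stdin>", line 8, in <module>
IndexError: list index out of range
```

Run:
```python
import pickle; from h import *
np.set_printoptions(precision=4,suppress=True)
d=pickle.load(open("d3.pkl","rb"))
k=[x[:2] for x in blobs(d["wrist"],(0,60,15),(14,255,200),(295,325,355,368),40)]; print(k)
p=max(k,key=lambda x:x[0][4])[1]
print(tri(d["scene"],(421.3,180.8),d["wrist"],p), plane(d["wrist"],p,.05))
a=cv2.resize(d["scene"]["frame"][190:250,345:450],None,fx=6,fy=6,interpolation=2)
cv2.imwrite("pics/s3z.png",cv2.convertScaleAbs(a,alpha=1.5)[:,:,::-1])
```

```text
[([301, 330, 51, 34, 1473], [325.5, 347.5])]
(array([ 0.605 , -0.204 ,  0.0507]), np.float64(0.0026095459170328793)) [ 0.6059 -0.2033  0.05  ]
```

View pics/s3z.png

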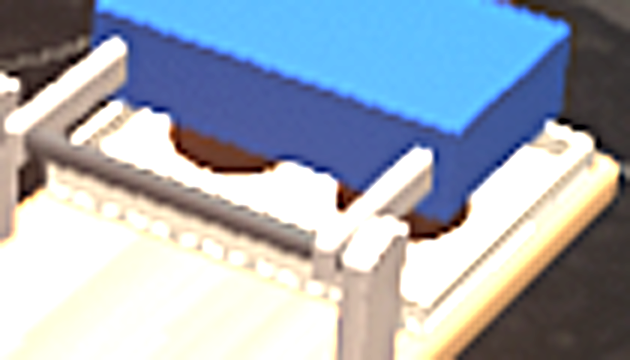

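Both chocolates lie on the tray floor below the mould, at (225,150) and (430,220) in the zoom. The knob is at (0.6055,-0.2035,0.05), so I'll grip it there.

```bash
python3 -m jog '[{"gripper":85,"dx":-20,"dy":0,"dz":0,"wx":0,"wy":0,"wz":0},{"gripper":85,"dx":-50,"dy":0,"dz":5,"wx":0,"wy":0,"wz":0},{"gripper":85,"dx":-80,"dy":-1,"dz":20,"wx":0,"wy":0,"wz":0},{"gripper":85,"dx":-97,"dy":-1,"dz":45,"wx":0,"wy":0,"wz":0},{"gripper":85,"dx":-97,"dy":-1,"dz":75,"wx":0,"wy":0,"wz":0},{"gripper":85,"dx":-97,"dy":-1,"dz":105,"wx":0,"wy":0,"wz":0},{"gripper":85,"dx":-97,"dy":-1,"dz":127,"wx":0,"wy":0,"wz":0},{"gripper":85,"dx":-97,"dy":-1,"dz":137,"wx":0,"wy":0,"wz":0},{"gripper":85,"dx":-97,"dy":-1,"dz":137,"wx":0,"wy":0,"wz":0},{"gripper":85,"dx":-97,"dy":-1,"dz":137,"wx":0,"wy":0,"wz":0}]'
python3 w.py .6055 -.2035 .034 8
python3 -m jog '[{"gripper":30,"dx":0,"dy":0,"dz":0,"wx":0,"wy":0,"wz":0},{"gripper":30,"dx":0,"dy":0,"dz":0,"wx":0,"wy":0,"wz":0},{"gripper":30,"dx":0,"dy":0,"dz":0,"wx":0,"wy":0,"wz":0},{"gripper":30,"dx":0,"dy":0,"dz":0,"wx":0,"wy":0,"wz":0},{"gripper":30,"dx":0,"dy":0,"dz":0,"wx":0,"wy":0,"wz":0},{"gripper":30,"dx":0,"dy":0,"dz":0,"wx":0,"wy":0,"wz":0}]' 30
```

```text
time_s: 6.23
tool_pos: [0.6055, -0.2043, 0.0346]
eef_rot: [0.658, 0.753, -0.0, -0.0]
contact_force: [0.0, -0.4, -0.0]
width: 0.0846
finger_force: 0.0
t 6.2333 pos [ 605.48 -204.31   34.57] F [ 0.02 -0.37 -0.03] shift [0.8  0.13 0.57] turn [-0.01 -0.   -0.3 ]
time_s: 6.73
tool_pos: [0.6052, -0.2047, 0.0357]
eef_rot: [0.658, 0.753, -0.0, 0.0]
contact_force: [-3.4, 0.6, 6.4]
width: 0.0355
finger_force: 31.3
```

Gripped. Swinging back along the mirrored arc.

```bash
python3 -m jog '[{"gripper":30,"dx":1,"dy":0,"dz":-14,"wx":0,"wy":0,"wz":0},{"gripper":30,"dx":3,"dy":0,"dz":-29,"wx":0,"wy":0,"wz":0},{"gripper":30,"dx":6.5,"dy":0,"dz":-43,"wx":0,"wy":0,"wz":0},{"gripper":30,"dx":11.5,"dy":0,"dz":-56.5,"wx":0,"wy":0,"wz":0},{"gripper":30,"dx":18,"dy":0,"dz":-69.5,"wx":0,"wy":0,"wz":0},{"gripper":30,"dx":25,"dy":0,"dz":-82,"wx":0,"wy":0,"wz":0},{"gripper":30,"dx":34,"dy":0,"dz":-93.5,"wx":0,"wy":0,"wz":0},{"gripper":30,"dx":44,"dy":0,"dz":-104,"wx":0,"wy":0,"wz":0},{"gripper":30,"dx":55,"dy":0,"dz":-113.5,"wx":0,"wy":0,"wz":0},{"gripper":30,"dx":67,"dy":0,"dz":-122,"wx":0,"wy":0,"wz":0}]' 30
python3 -m jog '[{"gripper":30,"dx":12.5,"dy":0,"dz":-7,"wx":0,"wy":0,"wz":0},{"gripper":30,"dx":26,"dy":0,"dz":-13,"wx":0,"wy":0,"wz":0},{"gripper":30,"dx":39.5,"dy":0,"dz":-18,"wx":0,"wy":0,"wz":0},{"gripper":30,"dx":54,"dy":0,"dz":-21,"wx":0,"wy":0,"wz":0},{"gripper":30,"dx":68,"dy":0,"dz":-22.5,"wx":0,"wy":0,"wz":0},{"gripper":30,"dx":82.5,"dy":0,"dz":-23,"wx":0,"wy":0,"wz":0},{"gripper":30,"dx":97,"dy":0,"dz":-22,"wx":0,"wy":0,"wz":0},{"gripper":30,"dx":111,"dy":0,"dz":-19,"wx":0,"wy":0,"wz":0},{"gripper":30,"dx":125,"dy":0,"dz":-15,"wx":0,"wy":0,"wz":0},{"gripper":30,"dx":125,"dy":0,"dz":-15,"wx":0,"wy":0,"wz":0}]' 30
python3 w.py .5675 .083 .034 8
python3 - <<'E'
from workcell import optics
import cv2
c=optics.capture("scene"); cv2.imwrite("pics/s4.png",cv2.resize(c["frame"][100:340,240:500],None,fx=2,fy=2)[:,:,::-1])
E
```

```text
time_s: 7.57
tool_pos: [0.5962, -0.1374, 0.1574]
eef_rot: [0.658, 0.753, -0.0, 0.0]
contact_force: [1.3, -0.6, -5.6]
width: 0.0353
finger_force: 30.5
time_s: 8.4
tool_pos: [0.5794, -0.0098, 0.1716]
eef_rot: [0.657, 0.754, 0.002, -0.001]
contact_force: [-1.7, 0.4, 8.0]
width: 0.0354
finger_force: 33.2
t 8.4 pos [579.4   -9.83 171.6 ] F [-1.73  0.42  8.04] shift [ 93.13   0.74 137.91] turn [ 0.08 -0.19 -0.12]
```

View pics/s4.png

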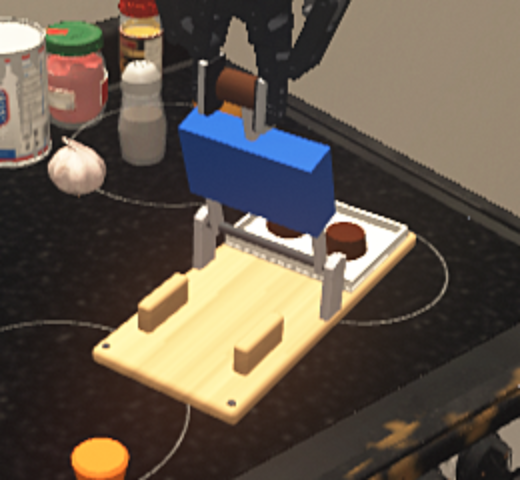

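Both chocolates are in the tray, at (287,228) and (345,240). Lowering the mould home.

```bash
python3 -m jog '[{"gripper":30,"dx":18,"dy":0,"dz":8,"wx":0,"wy":0,"wz":0},{"gripper":30,"dx":33,"dy":0,"dz":17,"wx":0,"wy":0,"wz":0},{"gripper":30,"dx":48,"dy":0,"dz":28,"wx":0,"wy":0,"wz":0},{"gripper":30,"dx":61,"dy":0,"dz":41.5,"wx":0,"wy":0,"wz":0},{"gripper":30,"dx":72,"dy":0,"dz":56.5,"wx":0,"wy":0,"wz":0},{"gripper":30,"dx":81,"dy":0,"dz":73,"wx":0,"wy":0,"wz":0},{"gripper":30,"dx":88,"dy":0,"dz":90,"wx":0,"wy":0,"wz":0},{"gripper":30,"dx":93,"dy":0,"dz":108,"wx":0,"wy":0,"wz":0},{"gripper":30,"dx":95,"dy":0,"dz":122,"wx":0,"wy":0,"wz":0},{"gripper":30,"dx":95.5,"dy":0,"dz":135,"wx":0,"wy":0,"wz":0}]' 30
python3 w.py .5675 .083 .034 8
```

```text
time_s: 9.28
tool_pos: [0.5667, 0.0868, 0.0356]
eef_rot: [0.657, 0.754, 0.004, -0.003]
contact_force: [0.2, 12.1, 2.8]
width: 0.0355
finger_force: 53.4
t 9.2833 pos [566.65  86.75  35.61] F [ 0.16 12.1   2.82] shift [-3.85  0.32  1.58] turn [ 0.13 -0.58 -0.08]
```

Down. Release, then rise and check.

```bash
python3 -m jog '[{"gripper":85,"dx":0,"dy":0,"dz":0,"wx":0,"wy":0,"wz":0},{"gripper":85,"dx":0,"dy":0,"dz":0,"wx":0,"wy":0,"wz":0},{"gripper":85,"dx":0,"dy":0,"dz":0,"wx":0,"wy":0,"wz":0},{"gripper":85,"dx":0,"dy":0,"dz":0,"wx":0,"wy":0,"wz":0},{"gripper":85,"dx":0,"dy":0,"dz":-20,"wx":0,"wy":0,"wz":0},{"gripper":85,"dx":0,"dy":0,"dz":-50,"wx":0,"wy":0,"wz":0},{"gripper":85,"dx":0,"dy":0,"dz":-85,"wx":0,"wy":0,"wz":0},{"gripper":85,"dx":0,"dy":0,"dz":-115,"wx":0,"wy":0,"wz":0},{"gripper":85,"dx":0,"dy":0,"dz":-135,"wx":0,"wy":0,"wz":0},{"gripper":85,"dx":0,"dy":0,"dz":-135,"wx":0,"wy":0,"wz":0}]'
python3 - <<'E'
from workcell import optics
import cv2
c=optics.capture("scene"); cv2.imwrite("pics/s5.png",cv2.resize(c["frame"][100:340,240:500],None,fx=2,fy=2)[:,:,::-1])
E
```

```text
time_s: 10.12
tool_pos: [0.5702, 0.0805, 0.1771]
eef_rot: [0.658, 0.753, 0.003, 0.003]
contact_force: [0.1, 0.3, 0.0]
width: 0.0852
finger_force: 0.0
```

View pics/s5.png

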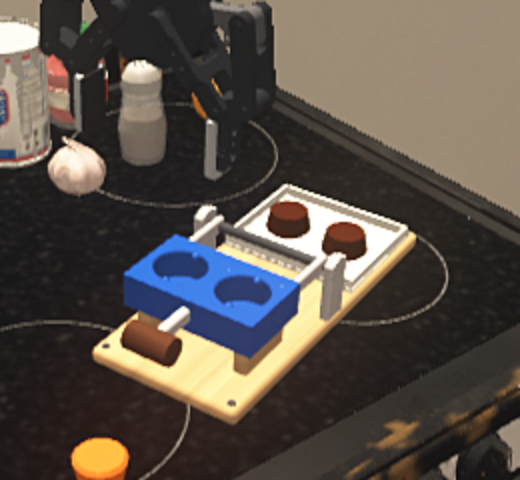

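The empty mould is back in place, its cavities at (180,265) and (243,290), both chocolates are in the tray at (290,218) and (345,240), and the gripper is clear.

```bash
python3 -c "
from workcell import env
print(env.finish_job())"
```

```text
the job is handed in; nothing more can be done
None
```

The job is handed in at about 10 s of the allowed 54 s: one swing and rap freed both chocolates, they lie in the white tray, and the empty mould is back where it started with the gripper clear (the judge's result was not shown).

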